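# Pack the sample carrier and bar it shut

### The arm

A 7-joint arm with a two-finger parallel gripper is mounted at the origin on the work surface. World frame = base frame: x ahead of the robot, y to its left, z up, the work surface at z = 0. Lengths are in mm, angles in degrees, forces in N, time in s.
With the tool pointing down it reaches from about 425 to 825 mm from the base axis. Payload 3.6 kg.
Tool frame: the origin (TCP) lies between the finger pads; the fingertips stand 11 mm ahead of it and the grasp point (between the pads) lies 8 mm behind it; z points along the fingers, y is the direction in which the jaws open and shut (so a half turn about z gives the same grasp; the last joint's range is limited). The gripper opens to 93 mm and grips with 3 to 60 N. Pads are 15 mm wide; open, the fingers measure 128 mm over their backs; the gripper's body (75 mm by 188 mm) begins 65 mm behind the grasp point.
Start: joints at [-72.049, 35.231, -0.722, 81.555, 0.464, 63.22, -2.315], TCP at [216.609, 612.814, 208.14] pointing down, gripper open.
Joint ranges: [-178.69, 178.69], [-17.37, 117.87], [-77.05, 75.6], [15.02, 138.74], [-78.02, 258.01], [0.78, 113.62], [-162.83, 162.83]. Speed limits (degrees/s): [159.86, 159.86, 180, 180, 180, 180, 180].

### API

Orientations are given as [roll, pitch, yaw] about the fixed x, y, z axes, in that order (R = Rz(yaw) Ry(pitch) Rx(roll)).
In Python, from plant import bot, eoat, eyes, telemetry gives the robot as it stands. The module is installed in compiled form; this text tells all that it offers. Calls block until the motion is done:
- bot.move_ptp(position, orientation): joint-space move of the TCP to a pose.
- bot.line_to(position, attitude=None, vel=150, threshold=None): straight line of the TCP; attitude=None keeps the orientation; vel is the mean speed in mm/s. With threshold (N) it stops when the force on the tool has changed by that much, and returns True; else False.
- bot.movej(angles): joint-space move.
- eoat.set_gripper(opening, newtons=None): finger opening in mm; newtons is the grip in N (None keeps the last); returns when the fingers have stopped.
- bot.hold(seconds).
- bot.ik(position, orientation): joint angles nearest the present ones, or None.
- eyes.snapshot(name): name is "scene" or "side" or "wrist"; returns a dict with "frame" (384x512x3 uint8, blue, green, red), "fx", "fy", "cx", "cy" (pixels), "T" (4x4, takes a point from camera to world coordinates). Camera axes: x right, y up, looking along -z (the intrinsics and any distortion apply to the point x, -y, -z); pixel columns grow to the right and rows downward; lengths in mm; the calibration is good to about 2 mm. A picture is of the moment at which its call begins. There is no depth.
A pose or a line that the arm cannot do raises bot.IKError and nothing moves.
- bot.job_done(): hands the job in, once; it reports no verdict.
Readings, each from a call of its own:
- telemetry.get_clock(): time.
- telemetry.get_q(): joint angles.
- telemetry.get_joint_vel(): joint speeds.
- telemetry.get_joint_torque(): joint torques, N m.
- telemetry.get_tcp_pos(): TCP position.
- telemetry.get_ee_rot(): TCP orientation.
- telemetry.get_ft_force(): force on the tool from outside, world axes, zero at the start.
- telemetry.get_torque(): the same for the moment, N m.
- telemetry.get_gripper_width(): finger opening in mm.
Only numpy, scipy, OpenCV 4.12 (cv2) and the standard library are available. Lean on these libraries where they do the work, as an engineer would, in place of code of your own. Each camera call takes 0.05 s, during which the arm holds its last target.

### The job

Pack the brewery sample carrier for transport: first lower the loose aluminium tray over the carrier's four corner posts until it sits flat on all four shoulders, then stand each jar upright in the well of its own size on the tray. Last, lay the retaining bar across the two end uprights, resting down in both notches with its wooden grip up and about the same overhang at each end, and let go. Keep the jars upright throughout and leave the bottle, the can and the stopper where they stand.

Things in the scene. Friction and masses are not known exactly. Their poses are not given: they have to be found in the camera images.
- carrier: Plywood carrier, fixed to the counter; origin at the centre of its underside, x along its length, z up. Base board 300 x 170 x 15; two notched end plates at x +-135, four posts, three low white stoppers below the tray's level. Turned half round it is the same.
- seat (a point): Centre of the four aluminium posts, at the height of their shoulders (45 above the carrier's underside), where the tray's underside rests. Posts at x +-80, y +-60 (carrier's axes): shoulder 18 across up to this height, then a pin 10 across, 27 tall with a tapered tip.
- notch_a (a point): Centre of the floor of the notch in the top of the end plate at the carrier's -x, 128 above its underside. The plate is 16 thick (x) and 70 wide (y); the notch is 27 wide (y), 18 deep, open along x and at the top.
- notch_b (a point): The same for the notch of the end plate at the carrier's +x, 270 from the other.
- tray_grip (a point): Centre of the wooden grip amid the loose aluminium tray (0.35 kg), 28 above the tray's underside. Plate 210 (x) x 150 (y) x 8 with four 16 through-holes at x +-80, y +-60. Grip block 44 long (x), 16 thick (y), 40 high, from 20 below this point to 20 above. x along the tray, z up; it may go on the posts either way round. Seated, this point is 28 above point seat.
- well_wide (a point): Centre of the floor (the plate's top face) of the wide well on the tray, 62 from the grip's centre towards the tray's -x: a round upright rim, 64 inside, 3 thick, 6 high. For the wide jar.
- well_narrow (a point): Centre of the floor of the narrow well on the tray, 62 from the grip's centre towards +x: a round rim, 50 inside, 3 thick, 6 high. For the narrow jar.
- jar_wide_mid (a point): Centre, half-way up, of the wide amber jar with a white cap: 54 across, 70 high (straight sides up to 50 from its foot, cap 50 across from 54 up), about 0.2 kg; this point is 35 above its foot. z is its axis.
- jar_narrow_mid (a point): Centre, half-way up, of the narrow amber jar with a white cap: 40 across, 70 high (straight sides up to 50 from its foot, cap 36 across from 54 up), about 0.13 kg; this point is 35 above its foot. z is its axis.
- bar_grip (a point): Centre of the wooden grip on the retaining bar (0.25 kg): aluminium bar 320 long (x), 18 wide (y), 12 thick, with a grip block 60 (x) x 22 (y) x 32 high on the middle of its top. The bar's underside is 28 below this point, the grip's top 16 above. x along the bar, z up. Either end may go in either notch; in the notches it clears the jars by 5.
- beer_bottle: Bystander: amber bottle, 60 across, 190 high, standing; origin at the centre of its foot.
- can: Bystander: plain aluminium can, 66 across, 110 high, standing; origin at the centre of its foot.
- stopper: Bystander: white tapered stopper, 44 across at the top, 40 high; origin at the centre of its foot.
There are look-alikes about, which are no part of the job. Leave any blue or purple look-alike of the part that bears jar_wide_mid alone. Leave any blue look-alike of the part that bears jar_narrow_mid alone.

How it is judged:
By the outcome, as a careful person would: the job done as asked, in the order asked, and still so for the second after the job is handed in, with the robot touching nothing.
It also fails if it takes over 72 s, if anything falls off the work surface, if the arm or the gripper's body presses on something with over 40 N, if the wrist force passes 120 N, or if a joint passes its speed limit or range.

## Working session

There is one attempt and no reset: what is moved stays moved. The work goes in short steps, each a Python script; the robot and the scene stay as the last script left them, time stands still between calls to the robot, and variables do not carry over. Pictures are saved under pics/ and viewed, and the job is handed in when it is done.

```bash
mkdir -p pics && ls && cat > h.py <<'E'
import numpy as np, cv2
from plant import bot, eoat, eyes, telemetry
def snap(n,fn):
    s=eyes.snapshot(n); cv2.imwrite('pics/'+fn+'.png',s['frame'])
    import pickle; pickle.dump({k:s[k] for k in s},open('pics/'+fn+'.pkl','wb')); return s
def load(fn):
    import pickle; return pickle.load(open('pics/'+fn+'.pkl','rb'))
def ray(s,u,v):
    T=np.array(s['T']); d=np.array([(u-s['cx'])/s['fx'],-(v-s['cy'])/s['fy'],-1.])
    return T[:3,3], T[:3,:3]@d
def onz(s,u,v,z):
    o,d=ray(s,u,v); return o+d*(z-o[2])/d[2]
def proj(s,p):
    T=np.array(s['T']); c=T[:3,:3].T@(np.array(p)-T[:3,3])
    return s['cx']+s['fx']*c[0]/-c[2], s['cy']-s['fy']*c[1]/-c[2]
def tri(s1,p1,s2,p2):
    o1,d1=ray(s1,*p1);o2,d2=ray(s2,*p2)
    A=np.stack([d1,-d2],1);t=np.linalg.lstsq(A,o2-o1,rcond=None)[0]
    a=o1+t[0]*d1;b=o2+t[1]*d2
    return (a+b)/2,np.linalg.norm(a-b)
E
python3 - <<'E'
from h import *
for n in ['scene','side','wrist']:
    s=snap(n,n+'0'); print(n,[ (k,s[k]) for k in s if k not in('frame','T')]); print(np.round(np.array(s['T']),3).tolist())
print(telemetry.get_clock(),telemetry.get_ee_rot(),telemetry.get_ft_force())
E
```

```text
pics
scene [('fx', 412.79819060259393), ('fy', 412.79819060259393), ('cx', 259.32970026032115), ('cy', 191.7282994548045)]
[[-0.813, -0.323, 0.484, 1259.22], [0.582, -0.423, 0.695, 904.208], [-0.02, 0.846, 0.532, 884.607], [0.0, 0.0, 0.0, 1.0]]
side [('fx', 400.2293682849596), ('fy', 400.2293682849596), ('cx', 261.70609748661434), ('cy', 198.66532345362387)]
[[-0.997, 0.041, -0.061, 453.907], [-0.074, -0.565, 0.821, 758.725], [-0.001, 0.824, 0.567, 709.837], [0.0, 0.0, 0.0, 1.0]]
wrist [('fx', 331.64883944585546), ('fy', 331.64883944585546), ('cx', 255.8159849991275), ('cy', 186.0121124423303)]
[[0.333, -0.906, -0.261, 145.257], [0.943, 0.319, 0.094, 637.876], [-0.001, -0.277, 0.961, 383.734], [0.0, 0.0, 0.0, 1.0]]
0.15 [-1.79890962e+02  1.99688685e-03  1.60534133e+02] [-0.11811168  0.24163962 -0.12307379]
```

View pics/scene0.png

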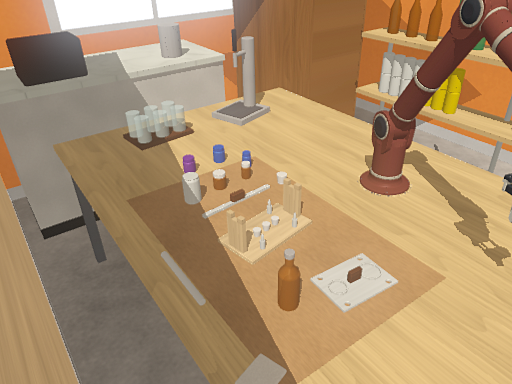

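View pics/side0.png

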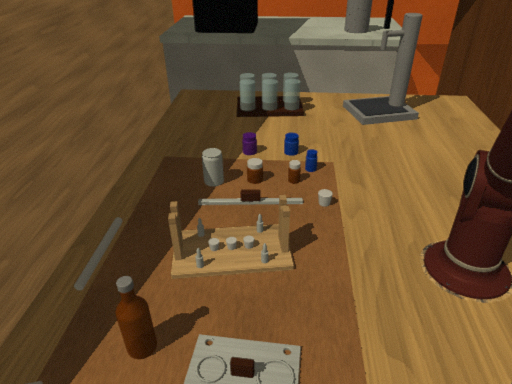

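View pics/wrist0.png

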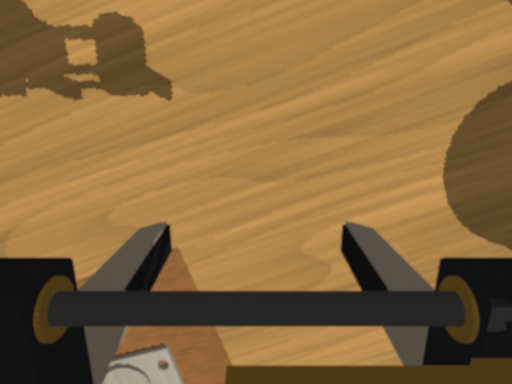

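The scene camera shows the tray at (354,280) and the carrier at (266,230). The bar's grip is at (237,196). The amber wide jar is at (219,180) and the amber narrow jar at (246,170). The look-alikes are blue at (219,154) and (247,158), and purple at (189,163). Next I'll enlarge the crops to measure.

```bash
python3 - <<'E'
from h import *
a=load('scene0')['frame'][140:320,170:410]; cv2.imwrite('pics/c1.png',cv2.resize(a,None,fx=3.3,fy=3.3,interpolation=cv2.INTER_CUBIC))
a=load('side0')['frame'][125:384,100:360]; cv2.imwrite('pics/c2.png',cv2.resize(a,(600,598),interpolation=cv2.INTER_CUBIC))
E
```

```text
(no output)
```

View pics/c1.png

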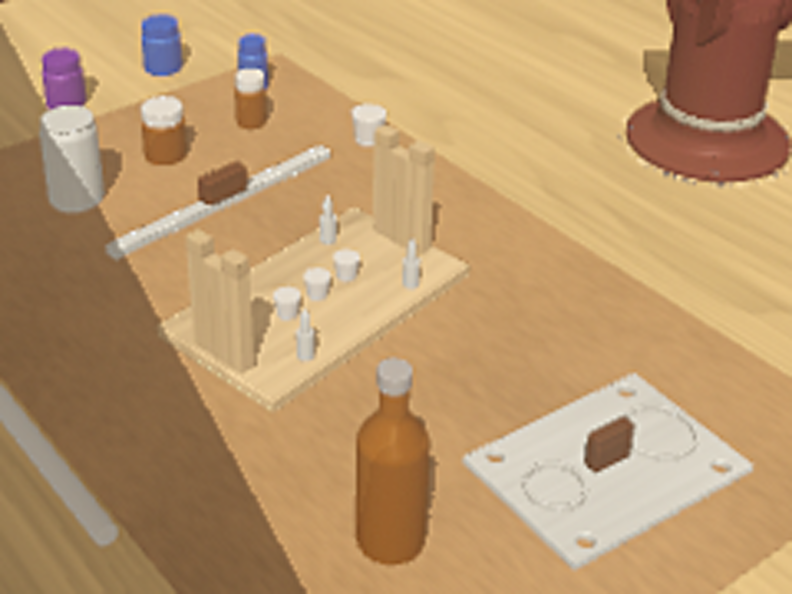

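View pics/c2.png

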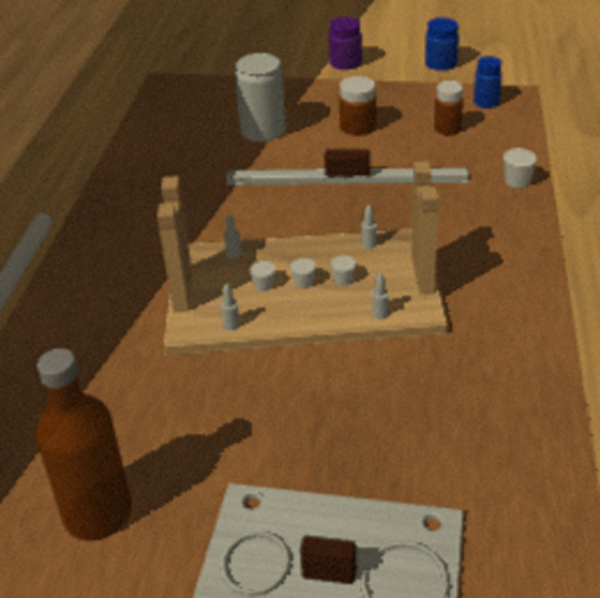

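```bash
python3 - <<'E'
from h import *
s=load('scene0');d=load('side0')
A=lambda u,v:(170+u/3.3-.35,140+v/3.3-.35)
B=lambda u,v:(100+u/2.3077-.28,125+v/2.3077-.28)
def P(n,a,b,z=None):
    x,e=tri(s,A(*a),d,B(*b)); print(n,np.round(x,1),round(e,1), np.round(onz(s,*A(*a),z),1) if z is not None else'', np.round(onz(d,*B(*b),z),1) if z is not None else '')
P('tipA',(328,196),(368,208),72)   # check correspondences
P('tipA?',(328,196),(230,218),72)
P('tipB',(412,240),(380,276),72)
P('tipC',(305,310),(228,286),72)
P('tip D2',(412,240),(368,208),72)
P('traygripTop',(612,425),(328,545),48)
P('hole1',(495,457),(252,501),8)
P('hole2',(627,391),(431,522),8)
for h in [(722,466),(586,540)]: print('hole',onz(s,*A(*h),8))
for h in [(252,501),(431,522)]: print('hole side',onz(d,*B(*h),8))
print('wells',onz(s,*A(553,486),10),onz(s,*A(660,434),10))
P('barend L',(120,248),(233,178),12)
P('barend R',(323,152),(465,174),12)
P('wide cap',(162,105),(357,86),70)
P('narrow cap',(250,78),(450,90),70)
P('stopper',(369,113),(519,157),40)
P('can top',(70,118),(260,63),110)
P('bottle top',(395,368),(57,358),190)
E
```

```text
tipA [524.  -89.8  73.9] 3.5 [521.  -94.9  72. ] [524.2 -89.5  72. ]
tipA? [639.7  73.5 192.1] 26.1 [521.  -94.9  72. ] [678.8 -59.4  72. ]
tipB [502.4  26.1  72. ] 2.1 [501.6  24.5  72. ] [502.4  27.7  72. ]
tipC [658.2  52.2  70.7] 1.2 [658.8  52.7  72. ] [657.7  54.5  72. ]
tip D2 [520.4  32.1 122.9] 65.4 [501.6  24.5  72. ] [524.2 -89.5  72. ]
traygripTop [523.2 327.   50.4] 1.3 [520.7 324.6  48. ] [523.4 326.2  48. ]
hole1 [599.5 261.8   7. ] 0.8 [600.5 263.1   8. ] [599.4 262.1   8. ]
hole2 [441.5 274.   10.6] 0.8 [439.2 272.6   8. ] [441.4 271.7   8. ]
hole [446.51220523 392.25473169   8.        ]
hole [606.36802186 381.4672924    8.        ]
hole side [599.3819491  262.08804159   8.        ]
hole side [441.42330585 271.69167931   8.        ]
wells [585.76070278 321.45686087  10.        ] [461.02377431 332.77940932  10.        ]
barend L [ 713.6 -223.    12.1] 1.2 [ 713.1 -224.1   12. ] [ 713.5 -222.2   12. ]
barend R [ 408.3 -257.2    8.6] 1.2 [ 412.2 -251.7   12. ] [ 408.5 -253.3   12. ]
wide cap [ 562.2 -376.9   72. ] 3.7 [ 559.  -383.4   70. ] [ 562.5 -376.7   70. ]
narrow cap [ 431.5 -380.1   66.9] 0.1 [ 434.6 -375.3   70. ] [ 431.6 -374.6   70. ]
stopper [ 340.2 -252.4   42.4] 1.0 [ 338.  -254.8   40. ] [ 339.6 -256.8   40. ]
can top [ 694.1 -356.6  111.7] 0.7 [ 693.1 -358.7  110. ] [ 694.9 -360.5  110. ]
bottle top [733.3 277.6 191. ] 1.4 [732.9 277.6 190. ] [734.1 275.7 190. ]
```

```bash
python3 - <<'E'
from h import *
s=load('scene0');d=load('side0')
A=lambda u,v:(170+u/3.3-.35,140+v/3.3-.35)
B=lambda u,v:(100+u/2.3077-.28,125+v/2.3077-.28)
for n,a,b in [('purple',(62,57),(345,27)),('bluewide',(161,25),(442,28)),('bluenarrow',(252,45),(488,65))]:
    print(n,tri(s,A(*a),d,B(*b)))
for yo in (0,180):
  for p,y in [((522,327,250),-3.7),((590,-20,300),9.5),((590,-20,80),9.5),((561,-378,35),9.5),((432,-376,35),9.5),((560,-238,40),5.8),((651,-10,80),9.5),((529,-30,80),9.5)]:
    q=bot.ik(p,[180,0,y+yo]); print(yo,p,None if q is None else np.round(q,0))
E
```

```text
purple (array([ 598.49917534, -570.56219359,   69.39977699]), np.float64(4.50357252666585))
bluewide (array([ 445.22053416, -576.56999716,   68.6303112 ]), np.float64(2.041376342126508))
bluenarrow (array([ 376.30540413, -457.72900286,   66.38089318]), np.float64(1.6736836704705325))
0 (522, 327, 250) [ -59.   35.   44.   85.  -25.   70. -105.]
0 (590, -20, 300) [-26.  31.  45.  84. -22.  74. -60.]
0 (590, -20, 80) [-22.  44.  38. 101. -35.  48. -49.]
0 (561, -378, 35) [ 12.  54.  38.  87. -39.  53. -18.]
0 (432, -376, 35) [ 14.  48.  41. 105. -44.  45.  -1.]
0 (560, -238, 40) [  3.  46.  31.  99. -32.  44. -34.]
0 (651, -10, 80) [-22.  48.  39.  90. -35.  54. -52.]
0 (529, -30, 80) [-21.  39.  35. 110. -33.  41. -47.]
180 (522, 327, 250) [-32.  30.  -3.  84.   2.  66.  51.]
180 (590, -20, 300) [ -8.  26.  12.  84.  -6.  71. 104.]
180 (590, -20, 80) [  3.  38.  -5. 100.   4.  42.  95.]
180 (561, -378, 35) [ 34.  48.  -4.  86.   4.  46. 128.]
180 (432, -376, 35) [ 40.  41.  -1. 104.   2.  35. 137.]
180 (560, -238, 40) [ 23.  43.  -3.  98.   3.  39. 114.]
180 (651, -10, 80) [ 2. 43. -5. 89.  5. 48. 95.]
180 (529, -30, 80) [  3.  34.  -4. 110.   4.  36.  97.]
```

```bash
python3 - <<'E'
from h import *
bot.move_ptp([590,-20,290],[180,0,189.5])
print(telemetry.get_clock()); s=snap('wrist','w1')
cv2.imwrite('pics/w1b.png',cv2.resize(s['frame'],(800,600),interpolation=cv2.INTER_CUBIC))
bot.move_ptp([522,327,250],[180,0,176.3])
print(telemetry.get_clock()); s=snap('wrist','w2')
cv2.imwrite('pics/w2b.png',cv2.resize(s['frame'],(800,600),interpolation=cv2.INTER_CUBIC))
E
```

```text
2.7667
4.15
```

View pics/w1b.png

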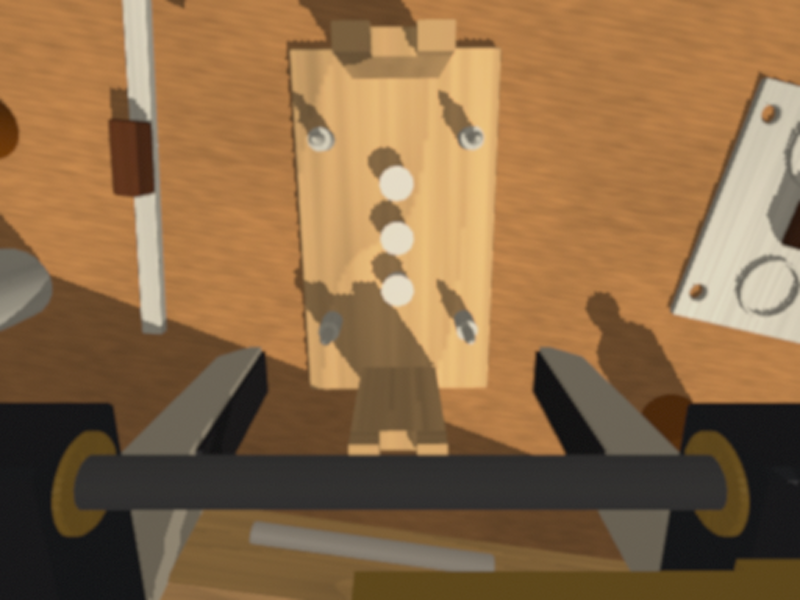

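View pics/w2b.png

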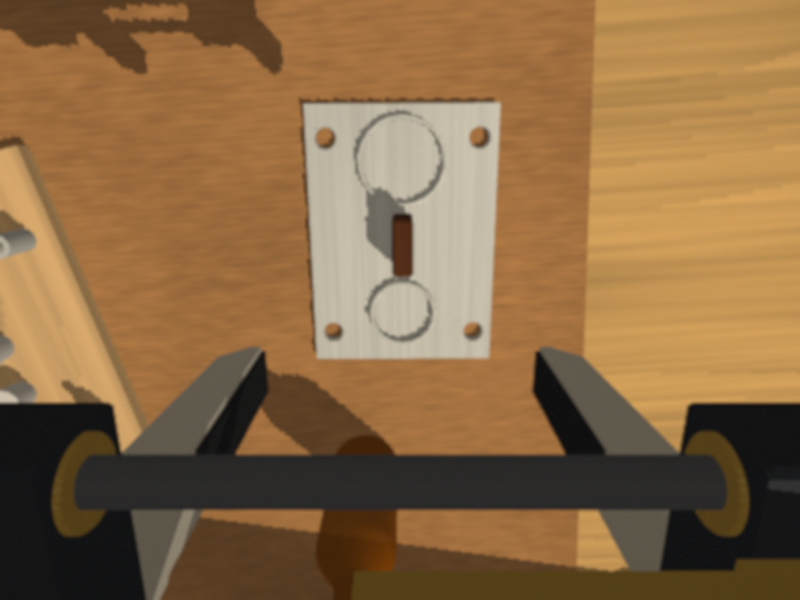

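The first picture shows the carrier with pins at about (318,138), (472,136), (465,330) and (330,325). The second shows the whole tray, with its grip at (402,245), wide well at the top and narrow well below. Next I'll measure both precisely.

```bash
cat >> h.py <<'E'
def rect_on(s,mask,z):
    cs,_=cv2.findContours(mask,cv2.RETR_EXTERNAL,cv2.CHAIN_APPROX_NONE); c=max(cs,key=cv2.contourArea)
    pts=np.array([onz(s,u,v,z)[:2] for u,v in c[:,0]],np.float32)
    return cv2.minAreaRect(pts),c
E
python3 - <<'E'
from h import *
s=load('w2'); f=s['frame']; hsv=cv2.cvtColor(f,cv2.COLOR_BGR2HSV)
m=((hsv[...,1]<55)&(hsv[...,2]>110)).astype(np.uint8)*255; m[240:]=0
m=cv2.morphologyEx(m,cv2.MORPH_OPEN,np.ones((3,3)))
r,c=rect_on(s,m,8); print('tray rect',r, cv2.boundingRect(c))
# holes
x,y,w,h=cv2.boundingRect(c)
org=((hsv[...,1]>70)).astype(np.uint8)*255
n,l,st,ce=cv2.connectedComponentsWithStats(org)
H=[]
for i in range(1,n):
    if 20<st[i,4]<900 and x<ce[i][0]<x+w and y<ce[i][1]<y+h:
        p=onz(s,*ce[i],8); print(st[i],ce[i].round(1),p.round(1)); 
s=load('w1'); f=s['frame']
cv2.imwrite('pics/c3.png',cv2.resize(f[60:240,180:330],None,fx=3.3,fy=3.3,interpolation=cv2.INTER_CUBIC))
E
```

```text
tray rect ((524.405517578125, 326.01690673828125), (149.41236877441406, 208.9011688232422), 86.38675689697266) (194, 66, 126, 163)
[202  81  12  14 124] [207.5  87.7] [441.2 271.8   8. ]
[300  81  12  13 124] [305.8  87.1] [448.5 390.4   8. ]
[251 137  13  40 491] [257.1 156.6] [529.7 326.    8. ]
[208 207  11   9  78] [212.9 210.9] [599.7 261.9   8. ]
[296 206  11  10  83] [301.5 210.5] [607.  380.8   8. ]
```

View pics/c3.png

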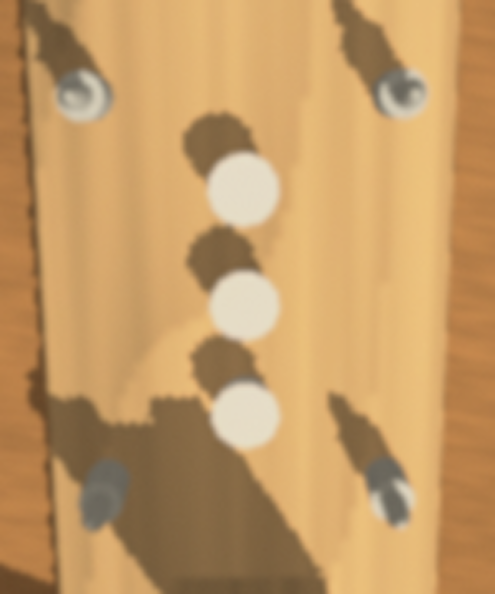

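```bash
python3 - <<'E'
from h import *
s=load('w1')
C=lambda u,v:(180+u/3.3-.35,60+v/3.3-.35)
P={}
for n,p,z in [('ULs',(83,96),45),('URs',(402,92),45),('ULt',(70,98),72),('URt',(411,90),72),('LLt',(93,522),72),('LRt',(402,520),72),('LLs',(105,492),45),('LRs',(390,497),45)]:
    P[n]=onz(s,*C(*p),z); print(n,P[n].round(1))
for k in 'st':
    q=np.array([P[a+k][:2] for a in('UL','UR','LR','LL')]); print(k,q.mean(0), np.degrees(np.arctan2(*((q[2]+q[3]-q[0]-q[1])[::-1]))), np.degrees(np.arctan2(*((q[1]+q[2]-q[0]-q[3])[::-1])))-90, np.linalg.norm(q[1]-q[0]),np.linalg.norm(q[2]-q[1]),np.linalg.norm(q[3]-q[0]))
b=lambda u,v:onz(s,u*.64-.2,v*.64-.2,15)
cor=[b(290,46),b(500,46),b(487,387),b(311,388)]
for c in cor: print('base',c.round(1))
print(np.mean(cor,0)); 
# edges
print(np.degrees(np.arctan2(*(cor[2]-cor[1])[1::-1])),np.degrees(np.arctan2(*(cor[3]-cor[0])[1::-1])))
# notch top z146
t=lambda u,v:onz(s,u*.64-.2,v*.64-.2,146)
for p in [(331,21),(457,20),(371,23),(417,22),(349,455),(448,455),(380,446),(415,446)]: print(p,t(*p).round(1))
E
python3 - <<'E'
import sys; sys.path.insert(0,'.')
from h import *
import os; os.chdir('.')
s=load('w1');f=s['frame']
a=cv2.resize(f[0:60,180:330],None,fx=5,fy=5,interpolation=cv2.INTER_CUBIC);b=cv2.resize(f[225:300,180:330],None,fx=5,fy=4,interpolation=cv2.INTER_CUBIC)
cv2.imwrite('pics/c4.png',np.vstack([a,b])[:600])
E
```

```text
ULs [524.1 -93.1  45. ]
URs [503.   22.8  45. ]
ULt [525.  -93.5  72. ]
URt [502.6  22.2  72. ]
LLt [679.5 -65.6  72. ]
LRt [658.8  51.8  72. ]
LLs [676.9 -64.8  45. ]
LRs [659.6  50.6  45. ]
s [590.91316159 -21.12870789] 10.282395891161293 9.445558969361102 117.83331171332857 159.0055032002263 155.38646958446142
t [591.50321633 -21.2953619 ] 10.477134826592373 10.470214446448594 117.91554794731002 158.9393121428065 157.0478504758314
base [ 458.1 -130.2   15. ]
base [430.   34.9  15. ]
base [724.5  88.6  15. ]
base [753.7 -77.6  15. ]
[591.5929206  -21.07042851  15.        ]
10.322404630988524 10.10663017919964
(331, 21) [458.2 -80.5 146. ]
(457, 20) [445.9 -11.1 146. ]
(371, 23) [455.4 -58.3 146. ]
(417, 22) [450.6 -33.  146. ]
(349, 455) [732.  -31.5 146. ]
(448, 455) [720.3  37.7 146. ]
(380, 446) [721.2 -11.  146. ]
(415, 446) [717.   13.3 146. ]
```

View pics/c4.png

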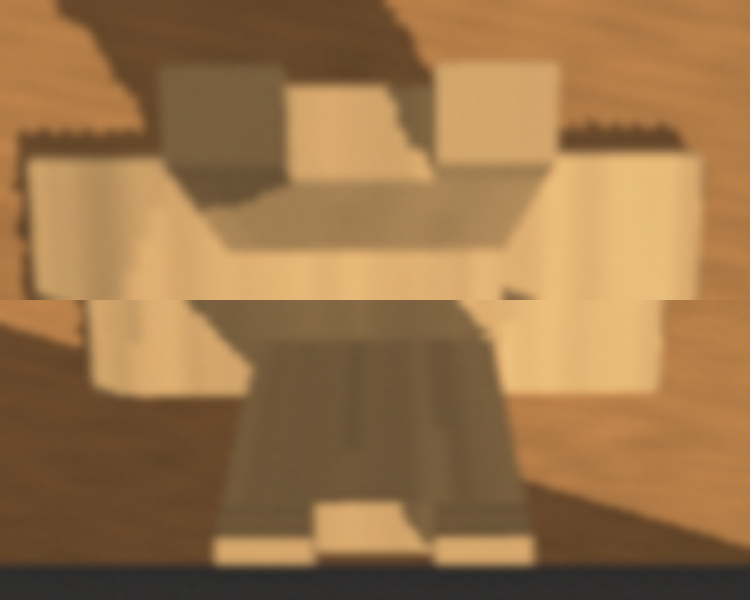

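```bash
python3 - <<'E'
from h import *
O=[180,0,176.4]
eoat.set_gripper(50,50)
bot.move_ptp([524.2,326.1,80],O)
bot.line_to([524.2,326.1,25],vel=150)
eoat.set_gripper(0,50); print('w',telemetry.get_gripper_width(),telemetry.get_tcp_pos())
bot.line_to([524.2,326.1,205],vel=250)
print(telemetry.get_ft_force(),telemetry.get_clock())
s=snap('wrist','w3')
bot.move_ptp([591.4,-21.1,200],[180,0,190.2])
print(telemetry.get_clock(), telemetry.get_tcp_pos(),telemetry.get_gripper_width())
s2=snap('wrist','w4'); snap('side','s4')
cv2.imwrite('pics/w34.png',np.hstack([s['frame'],s2['frame']])[:, :, :][::1, ::1][:, :1024] if 0 else cv2.resize(np.hstack([s['frame'],s2['frame']]),(800,300)))
E
```

```text
w 15.162449418811544 [524.32442288 326.26764426  25.24766757]
[ 0.12020066  0.35896093 -3.51705164] 7.8083
9.1833 [591.48426668 -18.62340627 199.65755005] 15.179994387007433
```

View pics/w34.png

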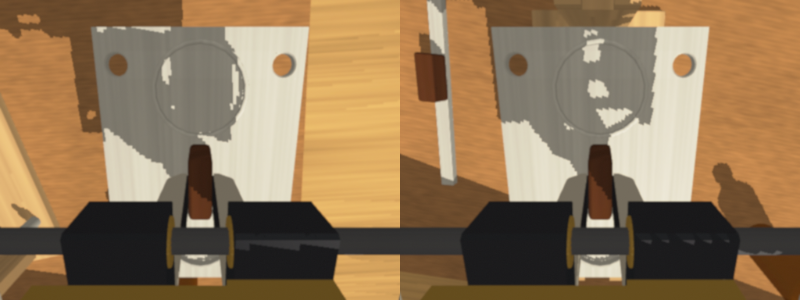

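View pics/s4.png

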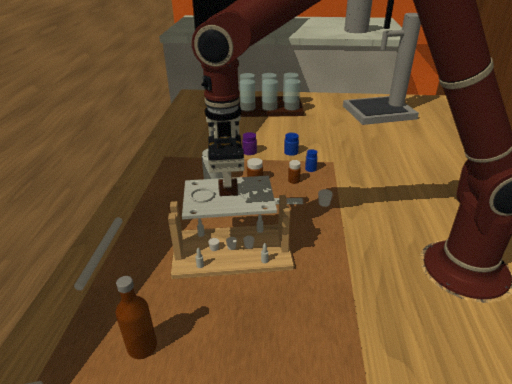

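```bash
python3 - <<'E'
from h import *
print(telemetry.get_tcp_pos(),telemetry.get_ee_rot(),telemetry.get_clock())
for n,zt in (('w3',205),('w4',199.7)):
    s=load(n); f=s['frame']; hsv=cv2.cvtColor(f,cv2.COLOR_BGR2HSV)
    org=(hsv[...,1]>70).astype(np.uint8)*255
    k,l,st,ce=cv2.connectedComponentsWithStats(org)
    H=[onz(s,*ce[i],zt-25+6) for i in range(1,k) if 150<st[i,4]<2000 and ce[i][1]<120 and 100<ce[i][0]<400]
    print(n,[h.round(1) for h in H])
E
```

```text
[591.53354993 -18.50777823 199.79108781] [ 1.79919161e+02  2.09442866e-03 -1.69593107e+02] 9.2833
w3 [array([439.4, 271.6, 186. ]), array([446.8, 388.7, 186. ])]
w4 [array([523.7, -91.5, 180.7]), array([502.5,  24.9, 180.7])]
```

```bash
python3 - <<'E'
from h import *
bot.hold(0.2); print(telemetry.get_tcp_pos())
bot.line_to([591.4,-21.1,160],vel=200); print(telemetry.get_tcp_pos(),telemetry.get_ee_rot()); bot.hold(0.2); print(telemetry.get_tcp_pos(), telemetry.get_q()-bot.ik([591.4,-21.1,160],[180,0,190.2]))
E
```

```text
[591.47025469 -20.03785031 199.96777332]
[590.84534023 -20.87523417 159.52233319] [ 1.79976860e+02 -1.18812109e-01 -1.69783739e+02]
[592.535772   -21.18753479 161.54415836] [-0.00415084 -0.0901304   0.01595888 -0.11930413  0.00403553  0.0302185
 -0.00245863]
```

```bash
python3 - <<'E'
from h import *
bot.line_to([591.4,-21.1,102],vel=120); bot.hold(0.3); print(telemetry.get_tcp_pos(),telemetry.get_ft_force())
hit=bot.line_to([591.4,-21.1,68.5],vel=40,threshold=12)
bot.hold(0.1); print(hit,telemetry.get_tcp_pos(),telemetry.get_ft_force(),telemetry.get_torque(),telemetry.get_clock())
snap('side','s5');s=snap('scene','c5')
cv2.imwrite('pics/c5b.png',cv2.resize(s['frame'][160:300,200:360],(800,700))[:600])
E
```

```text
[591.84520786 -21.11958129 102.71278007] [ 0.8051468   0.11365081 -2.10035484]
True [590.78551667 -21.02582201  70.19288319] [-0.15217357  0.12954298  6.70476077] [ 0.01987987  0.0455179  -0.02360131] 11.8167
```

View pics/c5b.png

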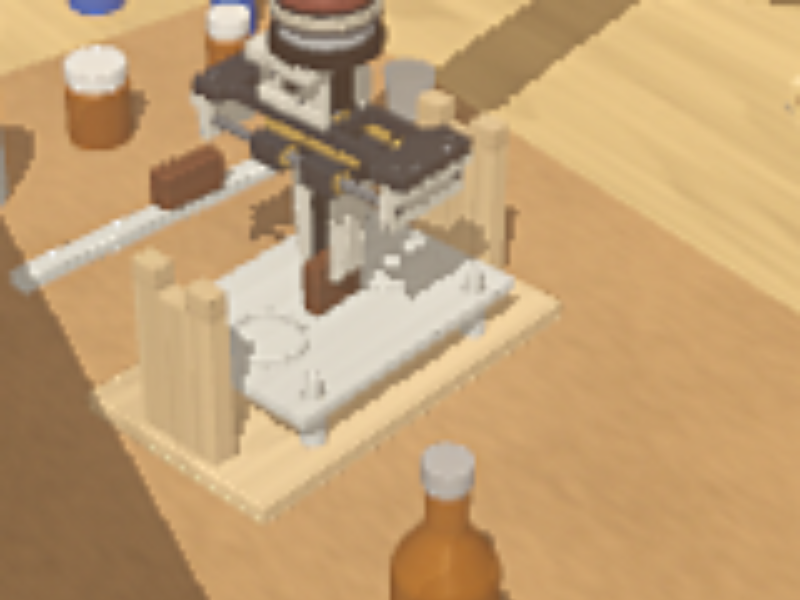

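The tray sits on its shoulders with pins showing at (313,385) and (473,280), and TCP z 70.2 matches the expected 70.2. I'll release it, check from above, then look over the jars.

```bash
python3 - <<'E'
from h import *
eoat.set_gripper(50); bot.line_to([591.4,-21.1,120],vel=200)
bot.move_ptp([591.4,-21.1,290],[180,0,190.2]); bot.hold(.15); s1=snap('wrist','w6')
bot.move_ptp([520,-340,230],[180,0,190.2]); bot.hold(.15); s2=snap('wrist','w7')
print(telemetry.get_clock())
for s,n in((s1,'w6b'),(s2,'w7b')): cv2.imwrite('pics/%s.png'%n,cv2.resize(s['frame'],(800,600),interpolation=cv2.INTER_CUBIC))
E
```

```text
15.45
```

View pics/w6b.png

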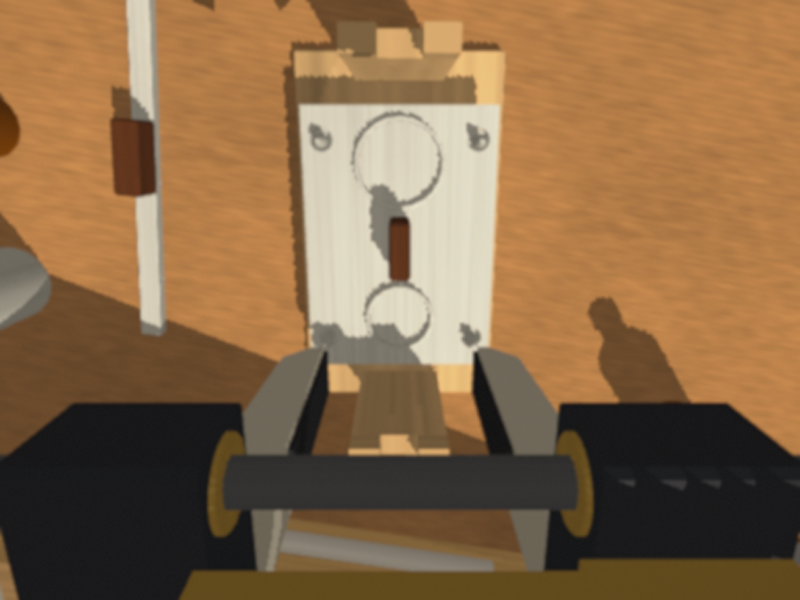

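View pics/w7b.png

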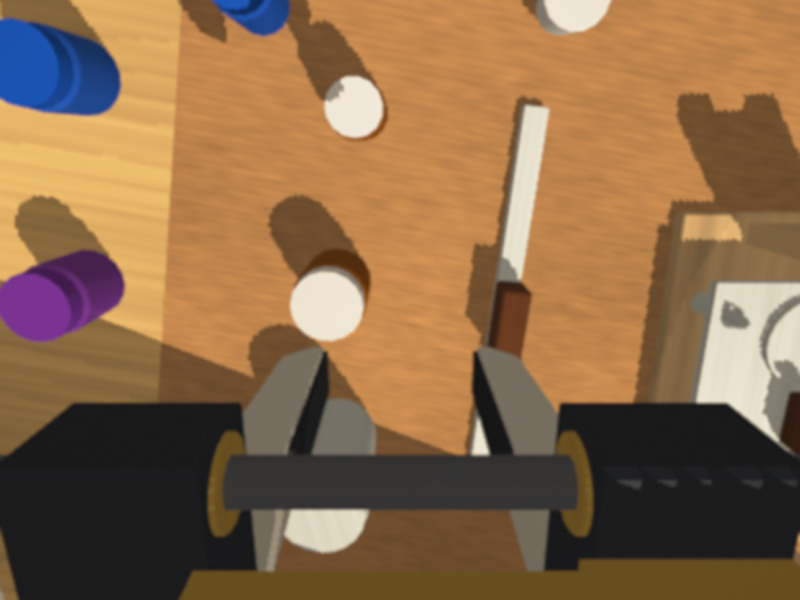

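Wide jar candidates in this picture are the amber one with a white cap at (328,303), blue at (45,65) and purple at (60,295). The amber one fits the description. For the narrow jar, the candidates are the amber one with a white cap at (355,106) and blue at (252,10), and again the amber one fits. The stopper is at (573,5). I'll confirm in a crop and measure.

```bash
python3 - <<'E'
from h import *
s=load('w7'); f=s['frame']; hsv=cv2.cvtColor(f,cv2.COLOR_BGR2HSV)
g=cv2.resize(f[30:230,150:270],None,fx=3,fy=3,interpolation=cv2.INTER_CUBIC)
m=((hsv[...,1]<45)&(hsv[...,2]>200)).astype(np.uint8)*255
k,l,st,ce=cv2.connectedComponentsWithStats(m)
for i in range(1,k):
    if st[i,4]>300:
        cs,_=cv2.findContours((l==i).astype(np.uint8),0,1)
        if len(cs[0])>5:
            pts=np.array([onz(s,u,v,70)[:2] for u,v in cs[0][:,0]],np.float32)
            e=cv2.fitEllipse(cs[0]); pc=onz(s,*e[0],70)
            print(st[i],ce[i].round(1),'ell',np.round(e[0],1),np.round(e[1],1),'enc',cv2.minEnclosingCircle(pts),pc.round(1), onz(s,*ce[i],70).round(1))
cv2.imwrite('pics/c7.png',np.hstack([g,cv2.cvtColor(cv2.resize(m[30:230,150:270],None,fx=3,fy=3),cv2.COLOR_GRAY2BGR)]))
s=load('w6'); f=s['frame']; hsv=cv2.cvtColor(f,cv2.COLOR_BGR2HSV)
m=((hsv[...,1]<45)&(hsv[...,2]>100)).astype(np.uint8)*255; m[225+10:]=0; m[:, :185]=0;m[:,325:]=0
m=cv2.morphologyEx(m,cv2.MORPH_CLOSE,np.ones((5,5)))
r,c=rect_on(s,m,53); print('tray',r,cv2.boundingRect(c))
b=lambda u,v,z:onz(s,u*.64-.2,v*.64-.2,z).round(1)
print('wells',b(397,158,56),b(398,314,56),'griptop',b(400,249,93))
s=load('w7')
b=lambda u,v,z:onz(s,u*.64-.2,v*.64-.2,z).round(1)
print('bar end top z12', b(522,103,12),b(549,106,12),b(497,280,12),b(523,283,12))
s=load('w6')
b=lambda u,v,z:onz(s,u*.64-.2,v*.64-.2,z).round(1)
print('bar end z12', b(141,322,12),b(165,322,12),'grip top z44',b(112,120,44),b(137,120,44),b(142,194,44),b(117,192,44))
E
```

```text
[349   0  41  20 614] [367.9   7.9] ell [367.8   8. ] [20.1 42. ] enc ((351.0401611328125, -264.99322509765625), 18.19681739807129) [ 357.6 -264.3   70. ] [ 357.4 -264.2   70. ]
[209  50  35  37 974] [226.9  68.7] ell [226.7  68.6] [33.1 36.6] enc ((432.4474182128906, -383.71240234375), 17.07314109802246) [ 432.7 -383.    70. ] [ 432.8 -382.8   70. ]
[ 322   68   28  110 1419] [335.4 118.3] ell [335.7 116.1] [ 14.  150.8] enc ((465.8984375, -268.31768798828125), 53.98733139038086) [ 457.2 -269.2   70. ] [ 459.4 -268.9   70. ]
[ 187  174   45   43 1518] [208.7 195.1] ell [208.7 195.1] [42.1 44.1] enc ((562.4265747070312, -381.9285888671875), 24.282852172851562) [ 562.  -381.9   70. ] [ 562. -382.   70.]
[ 446  182   66   99 3011] [474. 224.] ell [477.7 224.6] [ 58.7 103.4] enc ((551.737060546875, -82.49913024902344), 66.23426818847656) [542.3 -87.4  70. ] [542.4 -91.6  70. ]
[491 196  21  45 580] [502.6 217.4] ell [502.7 219.2] [20.2 43.2] enc ((530.2305908203125, -62.02729034423828), 25.76413917541504) [531.3 -63.   70. ] [529.3 -63.8  70. ]
[ 183  327   51   26 1046] [207.6 337.7] ell [207.9 337.8] [25.8 52.2] enc ((739.0699462890625, -357.5609130859375), 32.44057083129883) [ 743.  -356.9   70. ] [ 743.  -357.3   70. ]
tray ((590.6663818359375, -21.860023498535156), (207.1887664794922, 149.04031372070312), 10.228219032287598) (192, 67, 127, 165)
wells [526.7 -34.7  56. ] [649.8 -11.9  56. ] griptop [588.5 -21.3  93. ]
bar end top z12 [ 405.5 -270.6   12. ] [ 403.9 -251.    12. ] [ 536.8 -257.7   12. ] [ 535.5 -236.9   12. ]
bar end z12 [ 713.8 -241.    12. ] [ 709.8 -219.3   12. ] grip top z44 [ 538.1 -255.6   44. ] [ 534.6 -236.7   44. ] [ 590.6 -230.4   44. ] [ 592.6 -250.1   44. ]
```

View pics/c7.png

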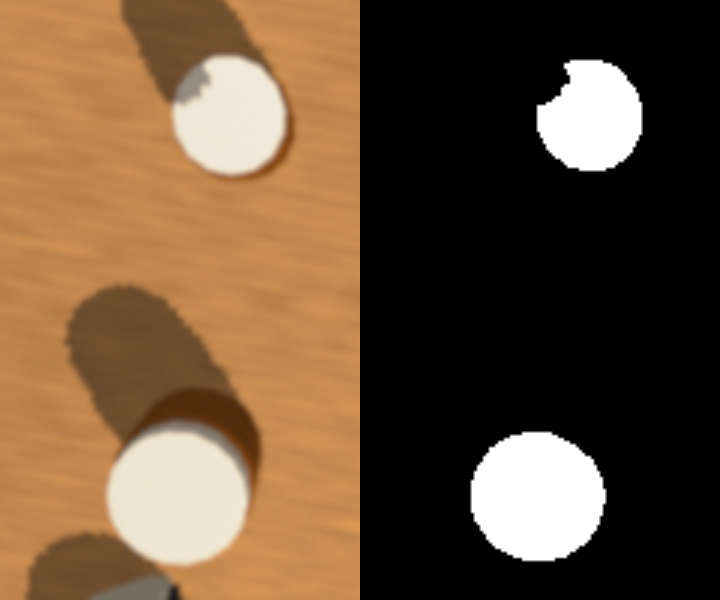

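```bash
python3 - <<'E'
from h import *
o=[]
for n in('scene0','side0'):
    s=load(n)
    for p in [(562,-382,70),(432.5,-383,70),(562,-378,70),(432,-378,70),(405,-260.8,12),(712,-230.5,12)]: print(n,p,np.round(proj(s,p),1))
a=load('scene0')['frame'][155:195,205:260]; b=load('side0')['frame'][150:190,240:310]
cv2.imwrite('pics/c8.png',np.hstack([cv2.resize(a,(385*1,280),interpolation=cv2.INTER_NEAREST),cv2.resize(b,(413,236),interpolation=cv2.INTER_NEAREST)[:280] if 0 else cv2.copyMakeBorder(cv2.resize(b,(413,236),interpolation=cv2.INTER_NEAREST),0,44,0,0,cv2.BORDER_CONSTANT)]))
E
```

```text
scene0 (562, -382, 70) [218.3 171.8]
scene0 (432.5, -383, 70) [244.8 162.5]
scene0 (562, -378, 70) [218.8 172.2]
scene0 (432, -378, 70) [245.6 162.9]
scene0 (405, -260.8, 12) [267.6 184.2]
scene0 (712, -230.5, 12) [205.4 213.9]
side0 (562, -382, 70) [254.7 161.2]
side0 (432.5, -383, 70) [294.5 162.4]
side0 (562, -378, 70) [254.6 161.8]
side0 (432, -378, 70) [294.6 163.2]
side0 (405, -260.8, 12) [302.3 198.8]
side0 (712, -230.5, 12) [201.7 200.3]
```

View pics/c8.png

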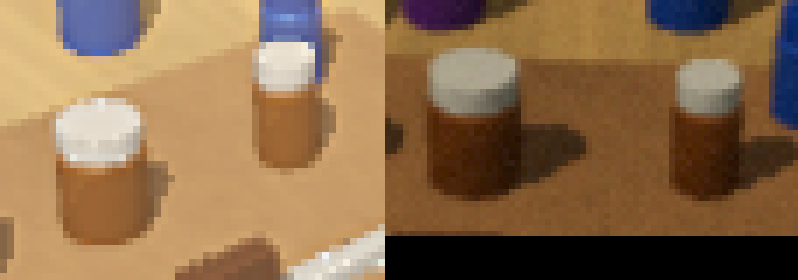

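```bash
python3 - <<'E'
from h import *
def show(n,fn,x0,y0,x1,y1,k):
    a=load(n)['frame'][y0:y1,x0:x1]; cv2.imwrite('pics/'+fn+'.png',cv2.resize(a,None,fx=k,fy=k,interpolation=cv2.INTER_CUBIC))
show('w6','c9',180,0,330,236,2.5)
s=load('w6')
for z,n,off in [(59,'wide',-62),(59,'narrow',62)]:
    for c in [(591.2,-21.3)]:
        y=np.radians(10.2); print(n,np.round((np.array(proj(s,(c[0]+off*np.cos(y),c[1]+off*np.sin(y),z)))+.5-[180,0])*2.5,1))
y=np.radians(10.2);R=np.array([[np.cos(y),-np.sin(y)],[np.sin(y),np.cos(y)]])
for p,z in [((-80,-60),72),((-80,60),72),((80,-60),72),((80,60),72),((-150,-85),15),((-150,85),15),((-105,-75),53),((-105,75),53),((-22,-8),93),((-22,8),93),((22,-8),93),((22,8),93)]:
    q=R@np.array(p)+[591.2,-21.3]; print(p,z,np.round((np.array(proj(s,(*q,z)))+.5-[180,0])*2.5,1))
E
```

```text
wide [189.7 262.2]
narrow [189.6 509.9]
(-80, -60) 72 [ 57.4 222.2]
(-80, 60) 72 [322.  222.4]
(80, -60) 72 [ 71.  551.9]
(80, 60) 72 [308.2 551.9]
(-150, -85) 15 [18.6 76.6]
(-150, 85) 15 [360.8  76.9]
(-105, -75) 53 [ 29.2 166.9]
(-105, 75) 53 [350.1 167.1]
(-22, -8) 93 [171.8 356.7]
(-22, 8) 93 [207.5 356.7]
(22, -8) 93 [172.4 451.6]
(22, 8) 93 [207.  451.6]
```

View pics/c9.png

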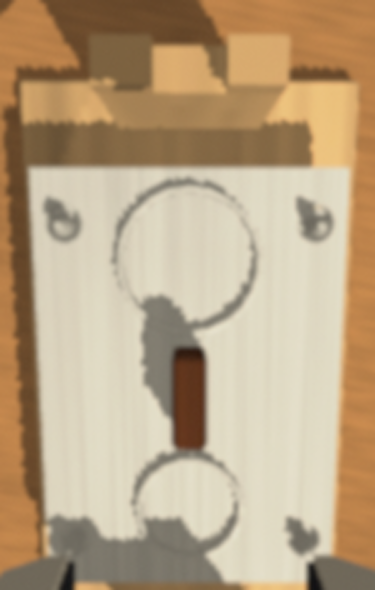

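```bash
python3 - <<'E'
from h import *
s=load('w2')
y=np.radians(-3.6);R=np.array([[np.cos(y),-np.sin(y)],[np.sin(y),np.cos(y)]])
b=lambda u,v,z:onz(s,u*.64-.2,v*.64-.2,z)
for p in [(398,157),(400,309)]:
  for z in (8,14): print(p,z,(R.T@(b(*p,z)[:2]-[524.2,326.1])).round(1))
a=s['frame'][60:240,185:330]; cv2.imwrite('pics/c10.png',cv2.resize(a,None,fx=3.3,fy=3.3,interpolation=cv2.INTER_CUBIC))
for o in(-62,62):
    q=R@np.array([o,0])+[524.2,326.1]; print(np.round((np.array(proj(s,(*q,14)))+.5-[185,60])*3.3,1))
E
```

```text
(398, 157) 8 [-64.5  -2.6]
(398, 157) 14 [-64.6  -2.6]
(400, 309) 8 [60.7 -1.5]
(400, 309) 14 [58.7 -1.5]
[238.2 142. ]
[239.2 463.4]
```

View pics/c10.png

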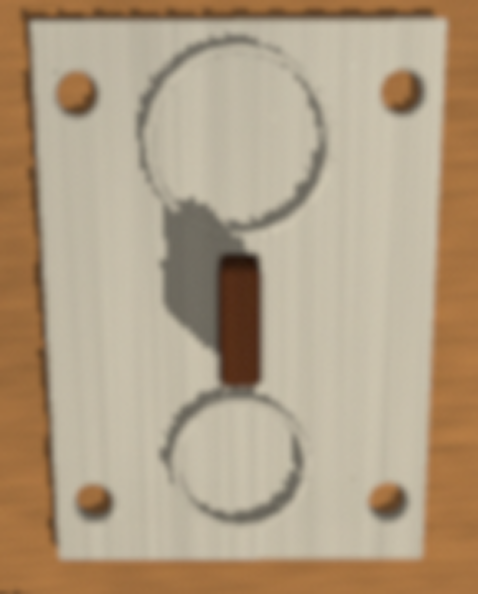

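Both jars show amber glass under white caps in the crop, so they are the right ones. The rings I picked on the tray are the wells' shadows, shifted about 3 mm, so I'll use the tray geometry for the well centres. Next I'll place the wide jar.

```bash
cat >> h.py <<'E'
Y=[180,0,190.2]
def jar(src,dst,name,zc=22):
    eoat.set_gripper(88,20)
    bot.move_ptp([*src,115],Y); bot.hold(.2)
    bot.line_to([*src,zc],vel=130); bot.hold(.1)
    eoat.set_gripper(0,25); print('w',telemetry.get_gripper_width(),telemetry.get_tcp_pos())
    z0=telemetry.get_tcp_pos()[2]
    bot.line_to([*src,180],vel=250)
    bot.move_ptp([*dst,180],Y); bot.hold(.25)
    p=telemetry.get_tcp_pos(); print('over',p,telemetry.get_gripper_width(),telemetry.get_ft_force())
    bot.line_to([*dst,z0+53+8],vel=130); bot.hold(.1)
    h=bot.line_to([*dst,z0+53-2],vel=30,threshold=5); print('hit',h,telemetry.get_tcp_pos(),telemetry.get_ft_force(),telemetry.get_clock())
E
python3 - <<'E'
from h import *
jar((562,-382),(530.0,-32.2),'wide')
s=snap('side','s11');c=snap('scene','c11')
cv2.imwrite('pics/c11b.png',np.hstack([cv2.resize(s['frame'][130:290,150:320],(425,400)),cv2.resize(c['frame'][160:290,200:330],(375,400))]))
E
```

```text
w 52.925310873245344 [ 562.00785018 -381.96484445   22.0423015 ]
over [530.22005691 -33.33909596 179.92305378] 53.266662803724 [-0.84730963  0.41807726 -1.26248716]
hit True [530.55993729 -32.20195955  74.77101944] [-0.33037814  0.188618    3.4651892 ] 22.3333
```

View pics/c11b.png

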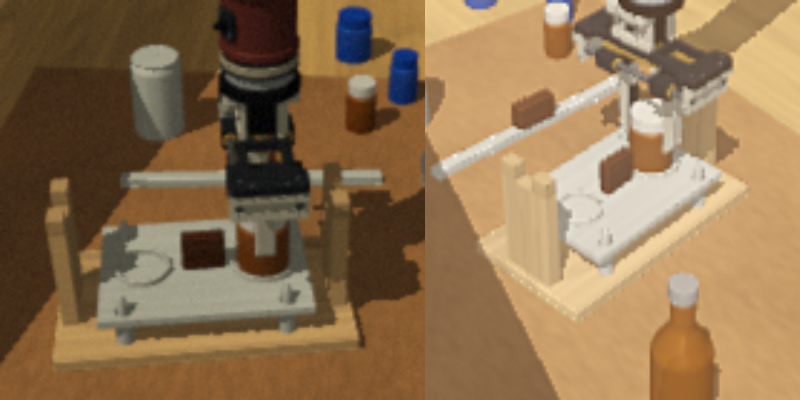

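The wide jar stands on its well floor: it touched at TCP z 74.8, and resting on the rim would give 81. I'll release it and fetch the narrow jar.

```bash
python3 - <<'E'
from h import *
eoat.set_gripper(72); bot.line_to([530.0,-32.2,185],vel=200)
jar((432,-382.5),(652.0,-10.2),'narrow')
s=snap('side','s12');c=snap('scene','c12')
cv2.imwrite('pics/c12b.png',np.hstack([cv2.resize(s['frame'][130:290,150:320],(425,400)),cv2.resize(c['frame'][160:290,200:330],(375,400))]))
E
```

```text
w 38.996825826283306 [ 432.1729717  -382.88978505   22.0766536 ]
over [651.86579466 -11.49283587 180.1540848 ] 39.53657168483308 [-0.10343252  0.5030681  -1.90197236]
hit True [652.62994125 -10.36693685  74.88875332] [-0.62793549 -0.23612727  4.45896381] 31.55
```

View pics/c12b.png

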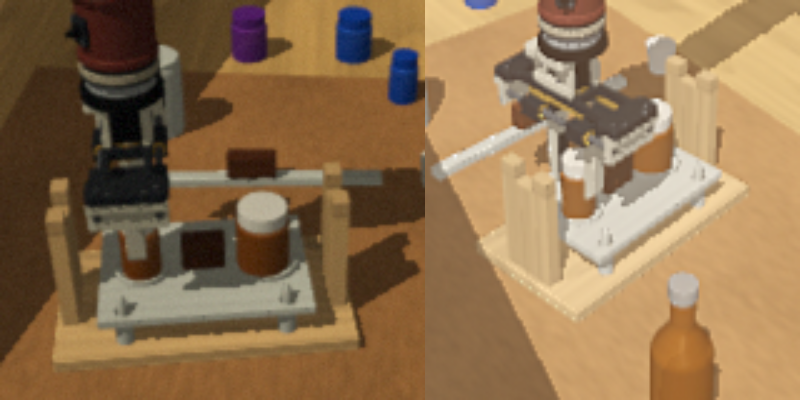

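```bash
python3 - <<'E'
from h import *
eoat.set_gripper(60); bot.line_to([652,-10.2,185],vel=200)
bot.move_ptp([591.4,-21.1,330],Y); bot.hold(.2); s1=snap('wrist','w13')
bot.move_ptp([561,-245,300],[180,0,185.7]); bot.hold(.25); s2=snap('wrist','w14'); print(telemetry.get_tcp_pos(),telemetry.get_clock())
cv2.imwrite('pics/w13b.png',cv2.resize(s1['frame'][:260,120:380],None,fx=2.3,fy=2.3,interpolation=cv2.INTER_CUBIC))
cv2.imwrite('pics/w14b.png',cv2.resize(s2['frame'][:260,130:390],None,fx=2.3,fy=2.3,interpolation=cv2.INTER_CUBIC))
E
```

```text
[ 561.70469381 -243.51727946  300.17567273] 35.0667
```

View pics/w13b.png

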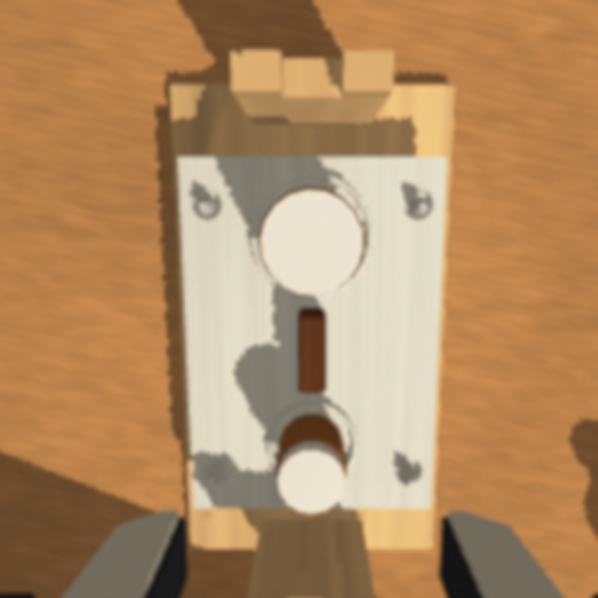

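View pics/w14b.png

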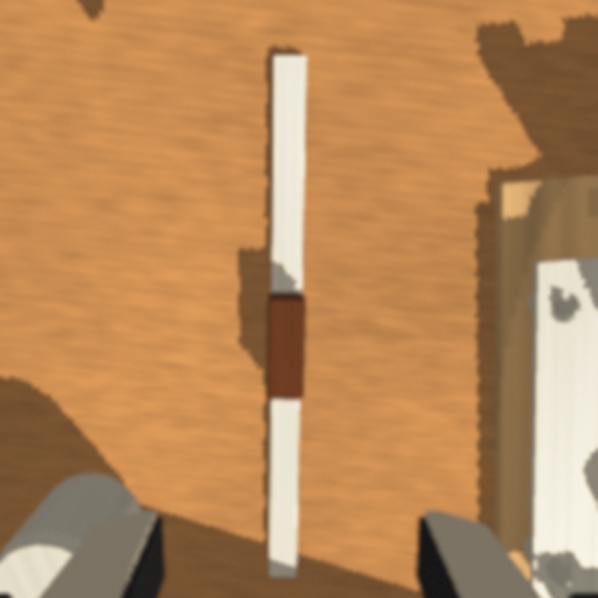

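Both jars stand in their wells: the wide cap is at (312,242) and the narrow one at (311,480). The bar is fully seen, with ends at (290,55) and (283,577) and its grip at (287,347).

```bash
python3 - <<'E'
from h import *
s=load('w14'); b=lambda u,v,z:onz(s,130+u/2.3-.3,v/2.3-.3,z)
e1=(b(272.5,55,12)+b(307,56,12))/2; e2=(b(269,577,12)+b(297,577,12))/2
print(e1,e2,np.linalg.norm(e2-e1),(e1+e2)/2,np.degrees(np.arctan2(*(e2-e1)[1::-1])))
g=[b(270,297,44),b(305,297,44),b(303,398,44),b(268.5,398,44)]
print(np.mean(g,0),[x.round(1) for x in g])
# notches in w13
s=load('w13'); c=lambda u,v,z:onz(s,120+u/2.3-.3,v/2.3-.3,z)
f=s['frame']; cv2.imwrite('pics/c13.png',cv2.resize(f[15:70,200:310],None,fx=7,fy=7,interpolation=cv2.INTER_CUBIC))
P=np.array([591.4,-21.1]);y=np.radians(10.2);R=np.array([[np.cos(y),-np.sin(y)],[np.sin(y),np.cos(y)]])
for q,z in [((-143,-35),146),((-143,35),146),((-127,-35),146),((-127,35),146),((-127,-13.5),146),((-127,13.5),146),((-127,-13.5),128),((-127,13.5),128)]:
    w=R@np.array(q)+P; print(q,z,np.round((np.array(proj(s,(*w,z)))+.5-[200,15])*7,0))
E
```

```text
[ 405.81692775 -259.46199322   12.        ] [ 724.28436961 -231.02602337   12.        ] 319.7344459142944 [ 565.05064868 -245.24400829   12.        ] 5.102411000886454
[ 563.87929074 -244.91080615   44.        ] [array([ 535.8, -257.2,   44. ]), array([ 533.7, -237.6,   44. ]), array([ 592. , -232.4,   44. ]), array([ 594.1, -252.4,   44. ])]
(-143, -35) 146 [143.  40.]
(-143, 35) 146 [642.  41.]
(-127, -35) 146 [146. 164.]
(-127, 35) 146 [638. 164.]
(-127, -13.5) 146 [297. 164.]
(-127, 13.5) 146 [487. 164.]
(-127, -13.5) 128 [302. 183.]
(-127, 13.5) 128 [482. 183.]
```

View pics/c13.png

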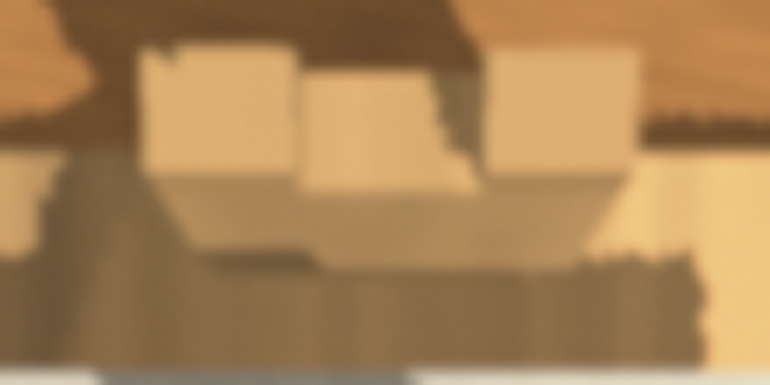

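```bash
python3 - <<'E'
from h import *
eoat.set_gripper(55,50); p=(564.5,-245.1); O=[180,0,185.1]
bot.move_ptp([*p,90],O); bot.hold(.2); bot.line_to([*p,24],vel=120); bot.hold(.1)
eoat.set_gripper(0,50); z0=telemetry.get_tcp_pos()[2]; print('w',telemetry.get_gripper_width(),telemetry.get_tcp_pos())
bot.line_to([*p,205],vel=230)
c=(591.4,-21.1)
bot.move_ptp([*c,205],Y); bot.hold(.3); print(telemetry.get_tcp_pos(),telemetry.get_ee_rot(),telemetry.get_gripper_width())
s=snap('wrist','w15'); c_=snap('scene','c15'); d=snap('side','s15'); print(telemetry.get_clock(),z0)
cv2.imwrite('pics/w15b.png',np.hstack([cv2.resize(s['frame'],(400,300)),cv2.resize(c_['frame'][130:290,180:380],(400,300))]))
E
```

```text
w 21.415155928074824 [ 564.57455962 -245.10298919   24.09168973]
[591.38579665 -22.82191528 205.04671853] [-1.79966589e+02  1.37197977e-03 -1.69955391e+02] 21.316118084751977
40.1917 24.09168973096251
```

View pics/w15b.png

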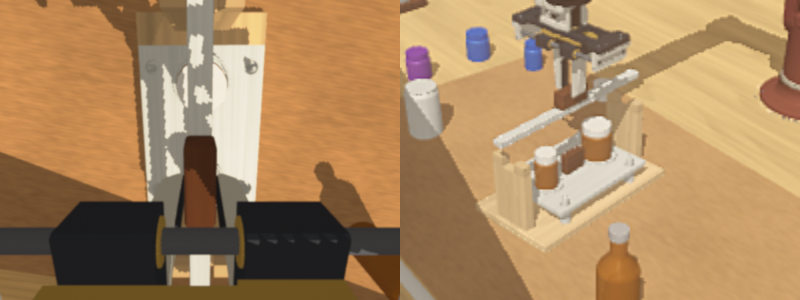

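```bash
python3 - <<'E'
from h import *
c=(591.4,-21.1)
bot.line_to([*c,180],vel=100,threshold=15); bot.hold(.3); print(telemetry.get_tcp_pos(),telemetry.get_ft_force())
h=bot.line_to([*c,150],vel=40,threshold=8); bot.hold(.1); print(h,telemetry.get_tcp_pos(),telemetry.get_ft_force(),telemetry.get_torque())
s=snap('side','s16');c_=snap('scene','c16');w=snap('wrist','w16')
print(telemetry.get_clock())
cv2.imwrite('pics/c16b.png',np.hstack([cv2.resize(s['frame'][130:290,150:320],(425,400)),cv2.resize(c_['frame'][160:290,200:330],(375,400))]))
E
```

```text
[591.74714783 -21.13249662 180.56536396] [ 0.50367631  0.27484227 -2.08561373]
True [590.86632731 -21.0292984  152.00691368] [-0.8016806   0.47188701  5.59223535] [ 0.05946625 -0.01198266 -0.00881078]
41.8
```

View pics/c16b.png

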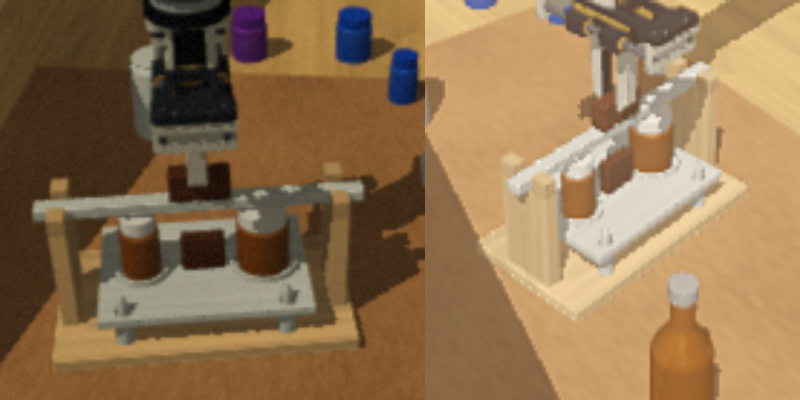

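The bar is down in both notches, with contact at TCP z 152.0 against the expected 152.1. I'll release it, back off and check.

```bash
python3 - <<'E'
from h import *
c=(591.4,-21.1)
eoat.set_gripper(45); bot.line_to([*c,230],vel=150); bot.move_ptp([*c,350],Y); bot.hold(.3)
w=snap('wrist','w17'); s=snap('side','s17');c_=snap('scene','c17'); print(telemetry.get_clock())
cv2.imwrite('pics/c17b.png',np.hstack([cv2.resize(s['frame'][130:290,150:320],(425,400)),cv2.resize(c_['frame'][160:290,200:330],(375,400))]))
cv2.imwrite('pics/w17b.png',cv2.resize(w['frame'][:300,120:390],None,fx=2,fy=2,interpolation=cv2.INTER_CUBIC))
E
```

```text
44.0917
```

View pics/c17b.png

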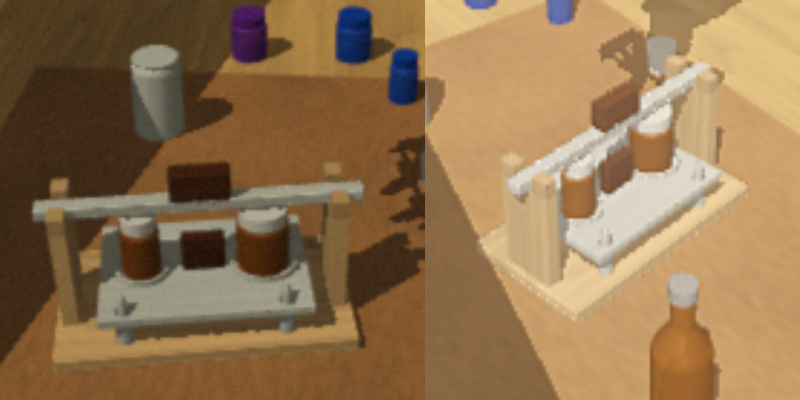

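View pics/w17b.png

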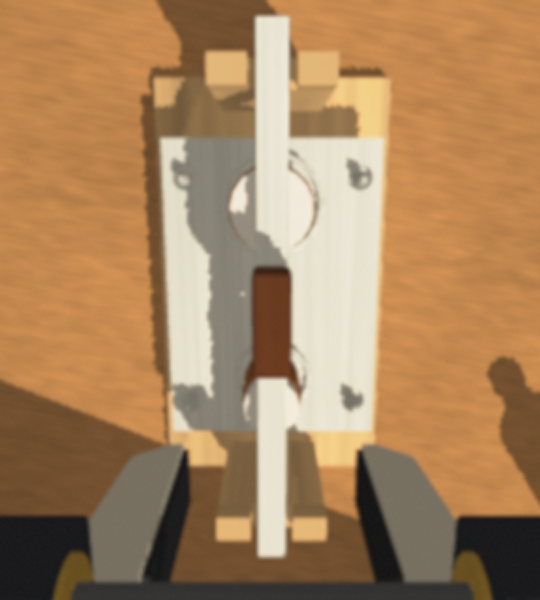

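```bash
python3 - <<'E'
from h import *
s=load('w17'); b=lambda u,v:onz(s,120+u/2-.25,v/2-.25,140)
y=np.radians(10.2)
for p in [(272.5,16),(272,556)]:
    d=b(*p)[:2]-[591.4,-21.1]; print(d@[np.cos(y),np.sin(y)],d@[-np.sin(y),np.cos(y)])
bot.job_done(); print(telemetry.get_clock())
E
```

```text
-159.79131301108475 0.10563820320256526
159.56362768381237 0.00355354185657913
the job is handed in; nothing more can be done
the job is handed in; nothing more can be done
```

The carrier is packed and the job was handed in at about 44 s of the 72 s allowed. No verdict is reported by the interface.

- **Tray:** It went over the four posts and made contact at the height expected for sitting on the shoulders (TCP z 70.2 mm). Pins show through the holes.
- **Jars:** The amber wide jar and then the amber narrow jar were stood upright in their own wells. Each touched at the well-floor height rather than on the rim (74.8 and 74.9 mm, 75 expected). I left the blue and purple look-alikes alone.
- **Bar:** It lies in both notches with its grip up. The last wrist picture puts its ends at −159.8 and +159.6 mm along the carrier and within 0.1 mm of the notch line, so the overhang is equal. The gripper was well clear at hand-in.
- **Bystanders:** I never moved against the bottle, can or stopper. I only looked at them in the pictures and did not measure them again at the end.

**Checks that disagreed:**
- My first hand-picked scene and side pixels for the jars were up to 8 mm off the wrist view in y. Enlarged crops agreed with the wrist view to within about 4 mm, so I used that.
- The well rings looked about 3 mm off the tray's geometry. I took this to be shadow and went by the geometry, which the well-floor contacts bore out.

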